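# Power up, clamp and start the sleeve station

### The job

Get the tool-sleeve station running: press down the white-marked end of the black power rocker until it is fully over, then push the yellow clamp plunger all the way down, and last press the green start button right down and hold it there for about two seconds before letting go. Keep to that order, do not press the red, blue or white buttons, and leave the sleeve in its nest and everything else standing on the bench where it is: nothing is to be picked up.

Things in the scene. Friction and masses are not known exactly. Their poses are not given: they have to be found in the camera images.
- rocker_on (a point): Point to press: the middle of the white bar on top of the black rocker paddle (70 x 34 x 10 mm). Paddle sits on the blue power block (150 x 160 x 45 mm), 40 mm to the -y side of its centre; the pivot, parallel to the block's y axis, is 57 mm above the table and 24 mm from this point along its -x axis. The point is 67 mm above the table when off and about 57 mm when fully on. Its x axis runs along the paddle from the pivot to the marked end, y along the pivot.
- rocker (a joint): tilt of the rocker, rad: -0.2 fully off (marked end up), +0.2 fully on (marked end down); on counts above 0.15. It stays where it is left; about 4 N on the white bar moves it.
- clamp_top (a point): centre of the flat top of the yellow clamp plunger knob (40 mm across, 14 mm thick), on a red block (50 x 50 mm, top 60 mm above the table). 87 mm above the table when fully up, 75 mm when fully down. Its x and y axes are those of the nest (z up).
- clamp (a joint): travel of the plunger, m: 0 up, 0.012 fully down; clamped counts above 0.0095. It stays where it is left; about 5 N moves it. A steel jaw on its block moves towards the sleeve as it goes down.
- start_button_top (a point): centre of the top face of the green start push button (cap 32 mm across, standing up from a round housing 48 mm across and 12 mm high) on the control panel; when released it is 73 mm above the table, and it sinks 7 mm. Its z axis points up; the finger may press at any angle about it.
- start_button (a joint): travel of the green start push button, m: 0 released, 0.007 fully down; springs back by itself, needs about 2 N to start moving and 6 N to be held fully down. Pressed counts above 0.005.
- stop_button_top (a point): centre of the top face of the red stop push button (cap 40 mm across, standing up from a round housing 56 mm across and 12 mm high) on the control panel; when released it is 73 mm above the table, and it sinks 7 mm. Its z axis points up; the finger may press at any angle about it.
- stop_button (a joint): travel of the red stop push button, m: 0 released, 0.007 fully down; springs back by itself, needs about 2 N to start moving and 6 N to be held fully down
- blue_button_top (a point): centre of the top face of the blue push button (cap 32 mm across, standing up from a round housing 48 mm across and 12 mm high) on the control panel; when released it is 73 mm above the table, and it sinks 7 mm. Its z axis points up; the finger may press at any angle about it.
- blue_button (a joint): travel of the blue push button, m: 0 released, 0.007 fully down; springs back by itself, needs about 2 N to start moving and 6 N to be held fully down
- white_button_top (a point): centre of the top face of the white push button (cap 32 mm across, standing up from a round housing 48 mm across and 12 mm high) on the control panel; when released it is 73 mm above the table, and it sinks 7 mm. Its z axis points up; the finger may press at any angle about it.
- white_button (a joint): travel of the white push button, m: 0 released, 0.007 fully down; springs back by itself, needs about 2 N to start moving and 6 N to be held fully down
- panel: grey control panel box, 165 x 165 x 50 mm with bare metal top, fixed to the table; origin at the centre of its underside. The four buttons stand on its top, one near each corner, 75 mm apart; green, blue and white change places from time to time.
- power: blue power block, 150 x 160 x 45 mm, fixed; origin at the centre of its underside; the rocker is on its -y half, a black rubber mat with a steel nut on its +y half.
- nest: aluminium clamping nest, 110 x 170 x 30 mm, fixed; origin at the centre of its underside. The sleeve stands on it 45 mm to the +y side between six low pins, the plunger 50 mm to the -y side.
- sleeve: dark steel tool sleeve, 60 mm across, 75 mm high, loose, standing in the nest; origin at the centre of its underside, z up its axis, 30 mm above the table.
- nut: loose round steel nut, 42 mm across, 22 mm high, on the power block's mat; origin at the centre of its underside.
- sleeve_b: loose spare sleeve on the table, 64 mm across, 80 mm high; origin at the centre of its underside.
- sleeve_c: loose spare sleeve on the table, 56 mm across, 70 mm high; origin at the centre of its underside.
- mug: loose blue mug, 80 mm across, 90 mm high; origin at the centre of its underside.
- screwdriver: loose screwdriver lying on the table at the far side; origin under its middle.
- wrench: loose wrench lying on the table at the right-hand (-y) side; origin under its middle.
Mind the look-alikes: they are no part of the job. What is shaped like the power but pink is not meant. Leave any purple look-alike of the sleeve alone.

How it is judged (in metres and radians):
On the way, in this order (a step that is already met when the one before it is completed fails the run):
1. the power rocker is pressed fully over to on (value of joint rocker above 0.15 rad), for 0.1 s.
2. with the power on, the clamp plunger is pushed fully down (value of joint clamp above 0.0095 m and value of joint rocker above 0.15 rad), for 0.1 s.
3. with the clamp down, the green start button is held down for at least 1.5 s (all of step 2 and value of joint start_button above 0.005 m), for 1.5 s.
At the end, for the whole second after the job is handed in: The rocker is on (above 0.15 rad), the plunger is down (above 9.5 mm of 12), all four buttons are released (less than 2 mm down), and the sleeve stands upright and at rest in its nest, within 10 mm of where it was (all of step 2 and value of joint each of start_button, stop_button, blue_button, white_button below 0.002 m and z of sleeve in the frame of nest below 0.033 m and angle between sleeve's own z axis and vertical below 0.1 rad and linear speed of sleeve below 0.02 m/s and distance of sleeve from where it was at the start of the episode below 0.01 m); the robot touches nothing.
It fails at once if the plunger is pushed before the power is on (value of joint clamp above 0.006 m and value of joint rocker below 0.1 rad).
It fails at once if the green button is pressed before the clamp is down and the power is on (value of joint start_button above 0.003 m and (value of joint clamp below 0.009 m or value of joint rocker below 0.1 rad)).
It fails at once if the red, blue or white button is pressed (value of joint any of stop_button, blue_button, white_button above 0.003 m).
It fails at once if the sleeve is lifted, shifted or tipped (distance of sleeve from where it was at the start of the episode above 0.015 m or angle between sleeve's own z axis and vertical above 0.25 rad).
It fails at once if another loose thing is moved or lifted by more than 20 mm (distance of any of nut, sleeve_b, sleeve_c, mug, screwdriver, wrench from where it was at the start of the episode above 0.02 m).
It also fails if it takes over 58 s, if anything falls off the work surface, if the arm or the gripper's body presses on something with over 40 N, if the wrist force passes 120 N, or if a joint passes its speed limit or range.

### The arm

A 6-joint arm with a two-finger parallel gripper is mounted at the origin on the work surface. World frame = base frame: x ahead of the robot, y to its left, z up, the work surface at z = 0. Lengths are in m, angles in degrees, forces in N, time in s.
With the tool pointing down it reaches from about 0.3 to 0.75 m from the base axis. Payload 8.5 kg.
Tool frame: the origin (TCP) lies on the centre line of the jaws, within the pads' length; the fingertips stand 22 mm ahead of it and the grasp point (between the pads) lies 3 mm ahead of it (env.tip_reach is the distance from the TCP to the fingertips, in m); y points along the fingers, z is the direction in which the jaws open and shut, and the axes are right-handed (so a half turn about y gives the same grasp; the last joint's range is limited). The gripper opens to 85 mm and grips with 20 to 120 N. Pads are 22 mm wide; open, the fingers measure 114 mm over their backs; the gripper's body (76 mm by 85 mm) begins 54 mm behind the grasp point. The pads swing forward as they close: fully open they stand 13 mm farther back than shut.
Start: joints at [-12.336, 21.807, 74.336, -0, 83.858, -12.336], TCP at [0.55, 0, 0.253] pointing down, gripper open.
Joint ranges: [-178.18, 178.18], [-50.72, 133.34], [12.68, 142.11], [-81.47, 261.47], [9.98, 163.14], [-165.26, 165.26]. Speed limits (degrees/s): [136.94, 136.94, 180, 180, 180, 180].

### API

Orientations are given as a 3x3 rotation matrix whose columns are the frame's x, y, z axes.
In Python, from rig import env, get_image gives the robot as it stands. The module is installed in compiled form; this text tells all that it offers.
- The arm moves only by the tool carry_out, never from a script. Its argument "targets" is a list that holds one entry, the list of rows, each a list of 7 numbers: the closure, from 0 (fully open) to 1 (shut), then the shift along the world's x, y, z in mm, then the turn, a rotation vector about the world's x, y, z in degrees. In form: [[[claw, dx, dy, dz, ax, ay, az], ...]]. A call has 1 to 20 rows; each row is the pose to reach, as a shift and turn from the pose commanded when the call began; what a row does not reach only later rows make up. A row lasts 1/12 s, in which the tool goes at most 41.7 mm and 7.16 degrees, less where a joint would pass 70% of its speed; a pose out of reach is approached as far as the arm can. A call with a gripper value outside its range is refused whole. The fingers move at their own pace and stop on an object; "squeeze" is the grip in N (left out, the last holds). Time passes only in rows, so rows that repeat a pose let the fingers close. It gives the time, the measured TCP pose, the force and the opening at its end, in the units of the state.
- env.observe(): the state, without advancing time (a new reading comes with each control period).
- get_image(name): name is "scene" or "side" or "wrist"; returns a dict with "img" (384x512x3 uint8, red, green, blue), "fx", "fy", "cx", "cy" (pixels), "rvec" (rotation vector, rad) and "tvec" (3), from world to camera coordinates, as OpenCV has them. Camera axes: x right, y down, z forward; pixel columns grow to the right and rows downward; lengths in m; the calibration is good to about 2 mm. A picture is of the moment at which its call begins. There is no depth.
- env.close_job(): hands the job in, once; it reports no verdict.
The state is a dict: "time_s": time; "q": joint angles; "qvel": joint speeds; "joint_efforts": joint torques, N m; "position": TCP position; "tool_rot": TCP orientation; "ft_force": force on the tool from outside, world axes, zero at the start; "wrist_torque": the same for the moment, N m; "grip_width": finger opening in m.
Only numpy, scipy, OpenCV 4.12 (cv2) and the standard library are available. Lean on these libraries where they do the work, as an engineer would, in place of code of your own. Each camera call takes 0.05 s, during which the arm holds its last target.

## Working session

There is one attempt and no reset: what is moved stays moved. The work goes in short steps, Python scripts to look and compute and a tool call to move; the robot and the scene stay as the last step left them, time stands still between calls to the robot, and variables do not carry over. Pictures are saved under pics/ and viewed, and the job is handed in when it is done.

Besides the shell and the picture viewer there is one more tool, called after "Request:" as name(argument=value, ...) on one line, values as JSON. carry_out: Moves the arm, as the interface text tells. Its arguments: {"type":"object","properties":{"targets":{"type":"array"},"squeeze":{"type":"number"}},"required":["targets"]}

```bash
mkdir -p pics
cat > h.py <<'E'
import numpy as np, cv2
from rig import env, get_image
def snap(n,f):
    d=get_image(n); cv2.imwrite('pics/'+f,d['img'][:,:,::-1]); return d
def ray(d,u,v,z):
    R=cv2.Rodrigues(np.array(d['rvec'],float))[0]; t=np.array(d['tvec'],float).ravel()
    c=-R.T@t; r=R.T@np.array([(u-d['cx'])/d['fx'],(v-d['cy'])/d['fy'],1])
    return c+r*(z-c[2])/r[2]
def proj(d,p):
    K=np.array([[d['fx'],0,d['cx']],[0,d['fy'],d['cy']],[0,0,1.]])
    return cv2.projectPoints(np.array(p,float).reshape(-1,3),np.array(d['rvec'],float),np.array(d['tvec'],float),K,None)[0].reshape(-1,2)
E
python3 - <<'E'
from h import *
import pickle
D={}
for n in('scene','side','wrist'):
    D[n]=snap(n,n+'0.png')
pickle.dump(D,open('D0.pkl','wb'))
s=env.observe(); print(s['time_s'],s['position'],s['tool_rot'],s['ft_force'],s['grip_width'],env.tip_reach)
E
```

```text
0.15 [5.49806025e-01 4.69950432e-05 2.52868453e-01] [[ 6.69244662e-06 -1.03979824e-03  9.99999459e-01]
 [-9.99999973e-01  2.33375565e-04  6.93511368e-06]
 [-2.33382650e-04 -9.99999432e-01 -1.03979665e-03]] [ 0.02550136 -0.52602765  0.66847203] 0.08593047856779787 0.022
```

View pics/scene0.png

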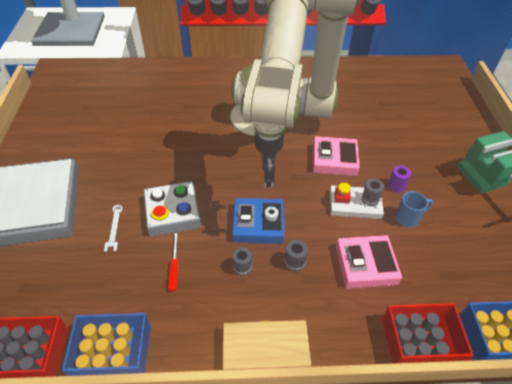

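View pics/side0.png

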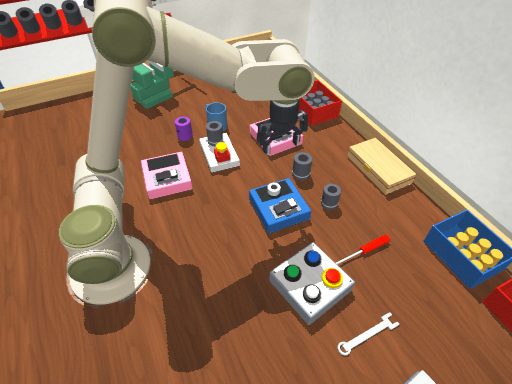

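View pics/wrist0.png

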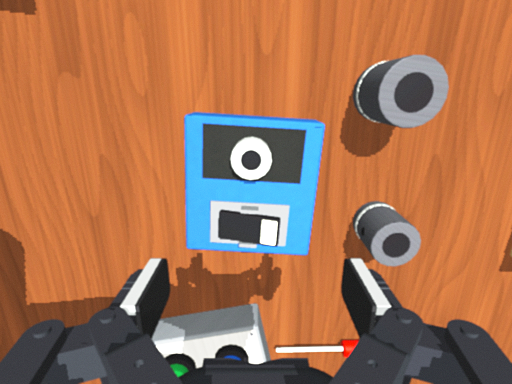

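The scene view shows the panel with buttons (red at 159,212, green at 181,190). The blue power block is at about (259,220) and the yellow plunger at (344,188). In the wrist view the white rocker bar is at (269,232). I'll measure these more closely.

Run:
```python
from h import *
import pickle
D=pickle.load(open('D0.pkl','rb'))
def crop(n,x,y,w,h,k=5): return cv2.resize(D[n]['img'][y:y+h,x:x+w,::-1],None,fx=k,fy=k,interpolation=cv2.INTER_CUBIC)
a=crop('scene',135,170,80,60);b=crop('scene',320,170,80,60);c=crop('side',260,235,100,75,4);d=crop('side',190,115,80,60)
e=[cv2.resize(i,(400,300)) for i in (a,b,c,d)]
cv2.imwrite('pics/crop.png',np.vstack([np.hstack(e[:2]),np.hstack(e[2:])]))
def blob(n,lo,hi,box):
    im=cv2.cvtColor(D[n]['img'],cv2.COLOR_RGB2HSV); m=cv2.inRange(im,lo,hi); k=np.zeros_like(m); x,y,w,h=box;k[y:y+h,x:x+w]=m[y:y+h,x:x+w]
    N,l,s,ce=cv2.connectedComponentsWithStats(k); i=1+np.argmax(s[1:,4]); return ce[i],s[i]
for nm,n,lo,hi,box,z in [('rock','wrist',(0,0,200),(180,60,255),(255,215,30,35),.067),
 ('rock','scene',(0,0,180),(180,70,255),(246,206,8,18),.067),
 ('green','scene',(45,80,30),(80,255,255),(170,180,25,18),.071),('green','side',(45,80,30),(80,255,255),(280,260,25,25),.071),
 ('blue','scene',(105,120,30),(130,255,255),(170,198,25,20),.071),('blue','side',(105,120,30),(130,255,255),(300,245,25,25),.071),
 ('red','scene',(0,150,80),(8,255,255),(148,203,22,18),.071),('red','side',(0,150,80),(8,255,255),(322,265,25,25),.071),
 ('yel','scene',(20,120,100),(35,255,255),(332,178,22,20),.082),('yel','side',(20,120,100),(35,255,255),(210,138,22,25),.082)]:
    try:
        c,s=blob(n,lo,hi,box); print(nm,n,c.round(1),s,ray(D[n],*c,z).round(4))
    except Exception as e: print(nm,n,e)
# power block corners in wrist, top z .045
for u,v in [(186,114),(323,122),(308,254),(187,248)]: print(ray(D['wrist'],u,v,.045).round(4))
```

```text
rock wrist [268.4 232.1] [260 219  18  27 406] [ 0.5631 -0.0648  0.067 ]
rock scene [247.5 216.5] [246 215   4   4  16] [ 0.5651 -0.0579  0.067 ]
green scene [180.1 189.5] [176 185  10   9  67] [ 0.4508 -0.2748  0.071 ]
green side [292.3 270.9] [286 265  13  13 132] [ 0.4409 -0.2776  0.071 ]
blue scene [182.9 206.7] [179 203   9   9  65] [ 0.5232 -0.2606  0.071 ]
blue side [312.6 256.4] [307 251  12  12 117] [ 0.5135 -0.2636  0.071 ]
red scene [159.1 210.3] [154 206  11  10  89] [ 0.5358 -0.3339  0.071 ]
red side [332.4 275.5] [326 269  14  14 161] [ 0.5285 -0.3365  0.071 ]
yel scene [343.9 187.4] [338 182  13  12 109] [0.466  0.2603 0.082 ]
yel side [221.  146.5] [215 142  12  10  90] [0.4624 0.2589 0.082 ]
[0.476 0.061 0.045]
[0.62   0.0528 0.045 ]
[ 0.6131 -0.105   0.045 ]
[ 0.4653 -0.0968  0.045 ]
```

View pics/crop.png

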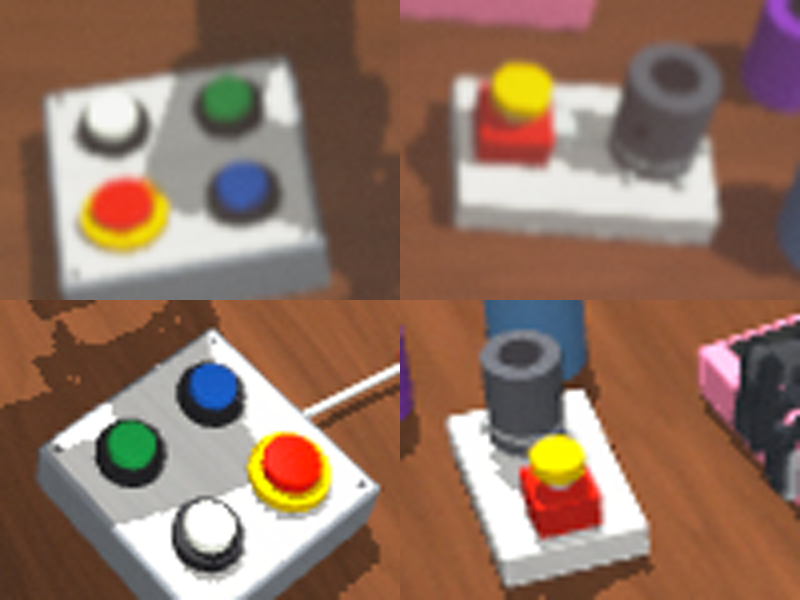

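Both cameras agree to within about 10 mm on the green button, (0.446, -0.276), and the plunger, (0.463, 0.260). The rocker bar measures (0.563, -0.065) directly. Working it out from the block corners gives (0.565, -0.063), so the block size and heights check out. I'll close the gripper and hover slightly outboard of the bar.

Request:
carry_out(targets=[[[1,6,-20,-30,0,0,0],[1,12,-40,-60,0,0,0],[1,17,-64,-90,0,0,0],[1,17,-64,-120,0,0,0],[1,17,-64,-140,0,0,0],[1,17,-64,-140,0,0,0],[1,17,-64,-140,0,0,0],[1,17,-64,-140,0,0,0],[1,17,-64,-140,0,0,0],[1,17,-64,-140,0,0,0]]], squeeze=40)

```text
time_s: 0.98
position: [0.5675, -0.0639, 0.1148]
tool_rot: [[0.0, 0.003, 1.0], [-1.0, -0.001, 0.0], [0.001, -1.0, 0.003]]
ft_force: [0.4, -0.1, 0.9]
grip_width: -0.0004
```

Run:
```python
from h import *
for n in('wrist','side'): 
    d=snap(n,n+'1.png')
    p=env.observe()['position']; t=p-[0,0,.022]; print(n,proj(d,[t,[.563,-.064,.067]]))
s=env.observe(); print(s['time_s'],s['position'],s['ft_force'],s['grip_width'])
a=cv2.imread('pics/wrist1.png');b=cv2.imread('pics/side1.png')[150:246,230:358]
cv2.imwrite('pics/m1.png',np.hstack([cv2.resize(a,(400,300)),cv2.resize(b,(400,300))]))
```

```text
wrist [[256.48122443 255.5577377 ]
 [249.12204766 234.52359154]]
side [[293.12051874 195.83618256]
 [291.29185852 201.68652122]]
1.0833 [ 0.56729882 -0.06391247  0.11432154] [-0.67724674  0.70934718  0.08261802] 0.00015123703962984026
```

View pics/m1.png

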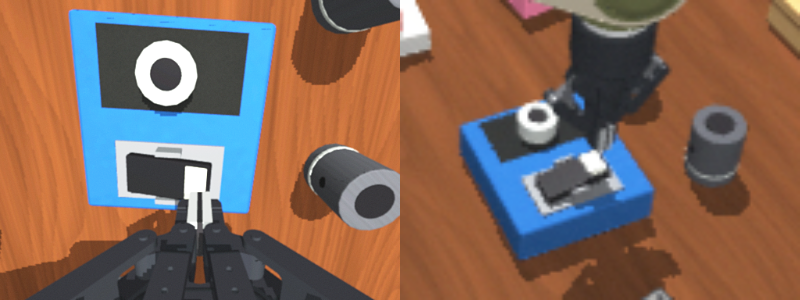

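The white bar shows at about (250,230) in the wrist view, against (249,234) predicted, so the position is good. Pressing down now.

Request:
carry_out(targets=[[[1,0,0,-10,0,0,0],[1,0,0,-20,0,0,0],[1,0,0,-24,0,0,0],[1,0,0,-27,0,0,0],[1,0,0,-29,0,0,0],[1,0,0,-31,0,0,0],[1,0,0,-32,0,0,0],[1,0,0,-32,0,0,0]]])

```text
time_s: 1.75
position: [0.5675, -0.0641, 0.0816]
tool_rot: [[-0.0, 0.002, 1.0], [-1.0, -0.0, -0.0], [0.0, -1.0, 0.002]]
ft_force: [2.3, 0.4, 3.9]
grip_width: -0.0005
```

Request:
carry_out(targets=[[[1,0,0,-1,0,0,0],[1,0,0,-2,0,0,0],[1,0,0,-2,0,0,0],[1,0,0,-2,0,0,0]]])

```text
time_s: 2.08
position: [0.5676, -0.0641, 0.0798]
tool_rot: [[-0.0, 0.002, 1.0], [-1.0, -0.0, -0.0], [0.0, -1.0, 0.002]]
ft_force: [5.2, 1.8, 5.3]
grip_width: 0.0002
```

Request:
carry_out(targets=[[[1,0,0,-1,0,0,0],[1,0,0,-2,0,0,0],[1,0,0,-2,0,0,0],[1,0,0,-2,0,0,0]]])

```text
time_s: 2.42
position: [0.5677, -0.0641, 0.0793]
tool_rot: [[0.0, 0.003, 1.0], [-1.0, -0.001, 0.0], [0.001, -1.0, 0.003]]
ft_force: [0.3, 2.1, 18.7]
grip_width: -0.0
```

The force has risen to 19 N at tip height 57 mm, so the rocker is at its stop. I'll lift off and check, then go towards the clamp.

Request:
carry_out(targets=[[[1,0,0,15,0,0,0],[1,0,0,50,0,0,0],[1,0,0,85,0,0,0],[1,0,5,120,0,0,0],[1,-5,40,130,0,0,0],[1,-15,80,130,0,0,0],[1,-30,115,130,0,0,0],[1,-45,150,130,0,0,0],[1,-60,185,130,0,0,0],[1,-75,220,130,0,0,0],[1,-85,255,130,0,0,0],[1,-95,290,130,0,0,0],[1,-104,324,130,0,0,0],[1,-104,324,130,0,0,0],[1,-104,324,130,0,0,0]]])

```text
time_s: 3.67
position: [0.4615, 0.2609, 0.2064]
tool_rot: [[0.003, -0.003, 1.0], [-1.0, -0.002, 0.003], [0.002, -1.0, -0.003]]
ft_force: [-0.4, 0.4, 0.2]
grip_width: -0.0
```

Run:
```python
from h import *
w=snap('wrist','wrist2.png');s=snap('side','side2.png')
print(env.observe()['time_s'],env.observe()['position'],proj(w,[.463,.26,.087]),proj(s,[.463,.26,.087]))
im=cv2.cvtColor(w['img'],cv2.COLOR_RGB2HSV); m=cv2.inRange(im,(20,120,100),(35,255,255))
N,l,st,ce=cv2.connectedComponentsWithStats(m); i=1+np.argmax(st[1:,4]); print(ce[i],st[i],ray(w,*ce[i],.087))
a=cv2.imread('pics/wrist2.png');b=cv2.imread('pics/side2.png')
cv2.imwrite('pics/m2.png',np.hstack([cv2.resize(a,(400,300)),cv2.resize(b[170:242,240:336],(400,300))]))
```

```text
3.7667 [0.46261296 0.25925836 0.20668498] [[258.5868594  197.33449028]] [[220.92482206 145.15168176]]
[258.73282887 194.61816065] [ 236  171   47   48 1718] [0.46310752 0.26240827 0.087     ]
```

View pics/m2.png

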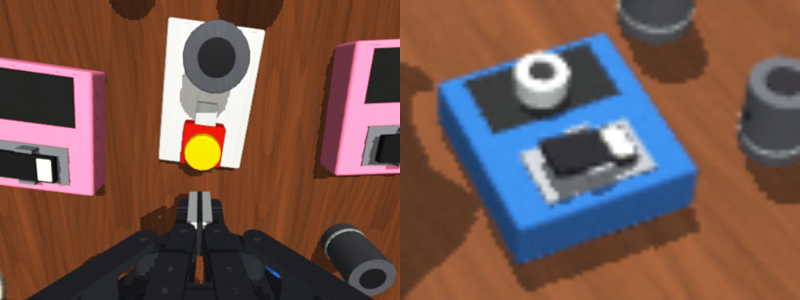

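The rocker's white end is down. The plunger is at (0.463, 0.262) and the tool is 2–3 mm short in y, so I'll correct that and press.

Request:
carry_out(targets=[[[1,0,2,-30,0,0,0],[1,0,2,-60,0,0,0],[1,0,2,-85,0,0,0],[1,0,2,-95,0,0,0],[1,0,2,-98,0,0,0],[1,0,2,-101,0,0,0],[1,0,2,-104,0,0,0],[1,0,2,-107,0,0,0],[1,0,2,-109,0,0,0],[1,0,2,-110,0,0,0],[1,0,2,-110,0,0,0]]])

```text
time_s: 4.68
position: [0.4635, 0.262, 0.0976]
tool_rot: [[-0.0, 0.001, 1.0], [-1.0, 0.0, -0.0], [-0.0, -1.0, 0.001]]
ft_force: [0.8, -2.3, 2.3]
grip_width: 0.0001
```

Request:
carry_out(targets=[[[1,0,0,-1,0,0,0],[1,0,0,-2,0,0,0],[1,0,0,-2,0,0,0],[1,0,0,-2,0,0,0]]])

```text
time_s: 5.02
position: [0.4635, 0.2621, 0.0968]
tool_rot: [[0.0, 0.002, 1.0], [-1.0, 0.0, 0.0], [-0.0, -1.0, 0.002]]
ft_force: [-3.6, -5.6, 15.9]
grip_width: 0.0003
```

The plunger is at its stop: 16 N with the tip at 75 mm. Lift and traverse to above the green button.

Request:
carry_out(targets=[[[1,0,0,15,0,0,0],[1,0,0,50,0,0,0],[1,0,0,85,0,0,0],[1,0,-5,115,0,0,0],[1,0,-40,120,0,0,0],[1,0,-78,120,0,0,0],[1,0,-116,120,0,0,0],[1,0,-154,120,0,0,0],[1,0,-192,120,0,0,0],[1,0,-230,120,0,0,0],[1,0,-268,120,0,0,0],[1,0,-306,120,0,0,0],[1,0,-344,120,0,0,0],[1,0,-382,120,0,0,0],[1,-5,-420,120,0,0,0],[1,-10,-458,120,0,0,0],[1,-14,-496,120,0,0,0],[1,-17,-538,120,0,0,0],[1,-17,-538,120,0,0,0],[1,-17,-538,120,0,0,0]]])

```text
time_s: 6.68
position: [0.4458, -0.2776, 0.2147]
tool_rot: [[-0.003, 0.0, 1.0], [-1.0, 0.001, -0.003], [-0.001, -1.0, 0.0]]
ft_force: [-0.5, 0.5, -0.0]
grip_width: 0.0
```

Run:
```python
from h import *
w=snap('wrist','wrist3.png');s=snap('side','side3.png');c=snap('scene','scene3.png')
print(env.observe()['time_s'],env.observe()['position'])
im=cv2.cvtColor(w['img'],cv2.COLOR_RGB2HSV)
for lo,hi in [((45,80,30),(80,255,255)),((105,120,30),(130,255,255))]:
    m=cv2.inRange(im,lo,hi)
    N,l,st,ce=cv2.connectedComponentsWithStats(m); i=1+np.argmax(st[1:,4]); print(ce[i],st[i],ray(w,*ce[i],.073))
a=cv2.imread('pics/wrist3.png');b=cv2.imread('pics/side3.png');c=cv2.imread('pics/scene3.png')
cv2.imwrite('pics/m3.png',np.vstack([np.hstack([cv2.resize(a,(400,300)),cv2.resize(b[115:175,190:270],(400,300))]),np.hstack([cv2.resize(c[170:230,320:400],(400,300)),cv2.resize(c[190:250,220:300],(400,300))])]))
```

```text
6.8333 [ 0.44619307 -0.27487949  0.21520592]
[252.55140187 185.12897196] [ 235  167   36   37 1070] [ 0.4425074 -0.2742123  0.073    ]
[334.11013216 169.5030837 ] [ 315  151   39   38 1135] [ 0.51505311 -0.25997452  0.073     ]
```

View pics/m3.png

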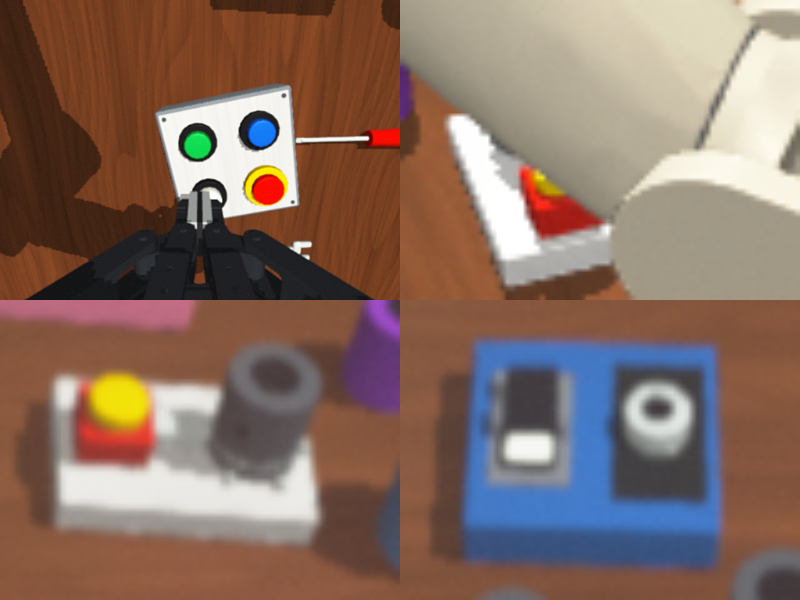

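The plunger sits on its block and the sleeve hasn't moved. Wrist view: green at (252,185) → (0.4425, -0.274), and the spacing to blue is 74 mm, which fits. Next I'll go just above it.

Request:
carry_out(targets=[[[1,-3,1,-30,0,0,0],[1,-3,1,-60,0,0,0],[1,-3,1,-90,0,0,0],[1,-3,1,-110,0,0,0],[1,-3,1,-118,0,0,0],[1,-3,1,-122,0,0,0],[1,-3,1,-125,0,0,0],[1,-3,1,-127,0,0,0],[1,-3,1,-128,0,0,0],[1,-3,1,-128,0,0,0]]])

```text
time_s: 7.67
position: [0.4434, -0.2747, 0.0884]
tool_rot: [[0.0, 0.002, 1.0], [-1.0, -0.0, 0.0], [0.0, -1.0, 0.002]]
ft_force: [0.3, 4.6, 5.9]
grip_width: 0.0002
```

Request:
carry_out(targets=[[[1,0,0,-1,0,0,0],[1,0,0,-2,0,0,0],[1,0,0,-2,0,0,0],[1,0,0,-2,0,0,0],[1,0,0,-2,0,0,0],[1,0,0,-2,0,0,0],[1,0,0,-2,0,0,0],[1,0,0,-2,0,0,0],[1,0,0,-2,0,0,0],[1,0,0,-2,0,0,0],[1,0,0,-2,0,0,0],[1,0,0,-2,0,0,0],[1,0,0,-2,0,0,0],[1,0,0,-2,0,0,0],[1,0,0,-2,0,0,0],[1,0,0,-2,0,0,0],[1,0,0,-2,0,0,0],[1,0,0,-2,0,0,0],[1,0,0,-2,0,0,0],[1,0,0,-2,0,0,0]]])

```text
time_s: 9.33
position: [0.4435, -0.2748, 0.0878]
tool_rot: [[0.0, 0.002, 1.0], [-1.0, -0.002, 0.0], [0.002, -1.0, 0.002]]
ft_force: [-3.4, 7.0, 19.6]
grip_width: 0.0002
```

Request:
carry_out(targets=[[[1,0,0,0,0,0,0],[1,0,0,0,0,0,0],[1,0,0,0,0,0,0],[1,0,0,0,0,0,0],[1,0,0,0,0,0,0],[1,0,0,0,0,0,0]]])

```text
time_s: 9.83
position: [0.4435, -0.2748, 0.0878]
tool_rot: [[0.0, 0.002, 1.0], [-1.0, -0.002, 0.0], [0.002, -1.0, 0.002]]
ft_force: [-3.8, 7.4, 19.9]
grip_width: -0.0001
```

Request:
carry_out(targets=[[[1,0,0,15,0,0,0],[1,0,0,50,0,0,0],[1,0,0,85,0,0,0],[1,0,0,120,0,0,0],[1,0,0,130,0,0,0],[1,0,0,130,0,0,0],[1,0,0,130,0,0,0],[1,0,0,130,0,0,0],[1,0,0,130,0,0,0]]])

```text
time_s: 10.58
position: [0.4426, -0.2748, 0.214]
tool_rot: [[-0.0, -0.002, 1.0], [-1.0, 0.002, -0.0], [-0.002, -1.0, -0.002]]
ft_force: [0.2, 0.4, -0.4]
grip_width: -0.0003
```

Run:
```python
from h import *
w=snap('wrist','wrist4.png');c=snap('scene','scene4.png')
s=env.observe();print(s['time_s'],s['position'],s['ft_force'])
a=cv2.imread('pics/wrist4.png')
c=cv2.imread('pics/scene4.png');o=cv2.imread('pics/scene0.png')
f=lambda i,x,y:cv2.resize(i[y:y+60,x:x+80],(400,300))
cv2.imwrite('pics/m4.png',np.vstack([np.hstack([cv2.resize(a,(400,300)),f(c,220,190)]),np.hstack([f(o,320,170),f(c,320,170)])]))
```

```text
10.6833 [ 0.44278623 -0.27484229  0.21423928] [-0.01490408 -0.52093272 -0.3745049 ]
```

View pics/m4.png

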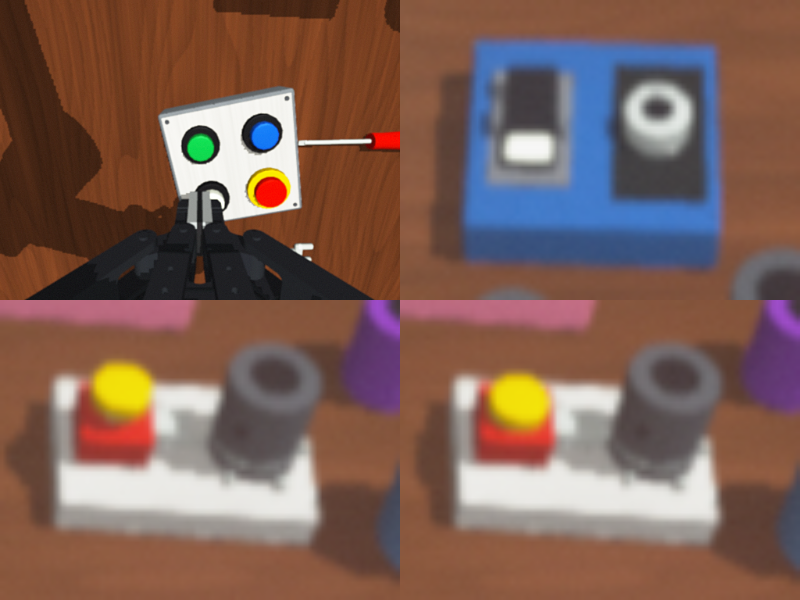

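The plunger now sits lower than it did at the start, the sleeve hasn't moved, the rocker is over and the green button is back up. The arm is clear, so I'm handing in the job.

```bash
python3 -c "
from rig import env
print(env.close_job())"
```

```text
the job is handed in; nothing more can be done
None
```

The station sequence is done in the required order and the job is handed in. The robot's clock read about 10.7 s of the 58 s limit. No verdict was reported.

| Step | Force at the end of the press | Fingertip height at the stop |
|---|---|---|
| Rocker, white-marked end | 19 N | about 57 mm |
| Clamp plunger | 16 N | about 75 mm |
| Green start button, held about 2 s | 20 N | about 66 mm |

All three heights match the fully-pressed values given. I pressed with the gripper closed throughout and picked nothing up.

**Last checks:**
- **Rocker and plunger:** the final pictures show the rocker over and the plunger lower than at the start.
- **Green button:** it has sprung back up, and I saw no sign that the red, blue or white buttons were pressed.
- **Sleeve:** it stands where it did at the start.
- **Arm:** it is clear of everything, with about 0 N on the tool.

**Disagreements:** the scene and side cameras differed by about 10 mm in x on the green button. I settled that with a wrist view, which put it 74 mm from blue, against 75 mm expected. I judged joint positions only from tip height, force and pictures, because they cannot be read directly.

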